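Clamp a target plate in the inspection jig

ROBOT

A 7-joint arm with a two-finger parallel gripper is mounted at the origin on the work surface. World frame = base frame: x ahead of the robot, y to its left, z up, the work surface at z = 0. Lengths are in m, angles in rad, forces in N, time in s.
With the tool pointing down it reaches from about 0.425 to 0.925 m from the base axis. Payload 6.8 kg.
Tool frame: the origin (TCP) lies midway between the tips of the shut fingers; the grasp point (between the pads) lies 19 mm behind it; x points along the fingers, z is the direction in which the jaws open and shut, and the axes are right-handed (so a half turn about x gives the same grasp; the last joint's range is limited). The gripper opens to 88 mm and grips with 3 to 60 N. Pads are 20 mm wide; open, the fingers measure 115 mm over their backs; the gripper's body (75 mm by 178 mm) begins 61 mm behind the grasp point.
Start: joints at [-1.349, 0.477, 0.022, 1.555, -0.011, 1.109, -0.083], TCP at [0.219, 0.639, 0.223] pointing down, gripper open.
Joint ranges: [-2.96, 2.96], [-0.34, 2.1], [-1.41, 1.46], [0.24, 2.44], [-1.37, 4.51], [0.17, 1.92], [-2.96, 2.96]. Speed limits (rad/s): [2.39, 2.39, 3.14, 3.14, 3.14, 3.14, 3.14].

INTERFACE

Orientations are given as a unit quaternion [w, x, y, z].
In Python, from station import sensors, viewer, arm gives the robot as it stands. The module is installed in compiled form; this text tells all that it offers.
- The arm moves only by the tool carry_out, never from a script. Its argument "increments" is a list of rows, each a list of 7 numbers: the opening, from 0 (shut) to 1 (fully open), then the shift along the tool's x, y, z in mm, then the turn, a rotation vector about the tool's x, y, z in degrees. A call has 1 to 8 rows; each row shifts and turns the commanded pose from where the row before left it, along the tool's axes as they then stand; what a row does not reach is not made up. A row lasts 1/12 s, in which the tool goes at most 41.7 mm and 7.16 degrees, less where a joint would pass 70% of its speed; a pose out of reach is approached as far as the arm can. A call with a gripper value outside its range is refused whole. The fingers move at their own pace and stop on an object; "squeeze" is the grip in N (left out, the last holds). Time passes only in rows, so rows that do not move let the fingers close. It gives the time, the measured TCP pose, the force and the opening at its end, in the units of the state.
- sensors.get_state(): the state, without advancing time (a new reading comes with each control period).
- viewer.snapshot(name): name is "side" or "top" or "wrist"; returns the picture (420x560x3 uint8, blue, green, red); there is no depth.
- viewer.camera_info(name): a dict with "K" (3x3 intrinsics, pixels), "rvec" (rotation vector, rad) and "tvec" (3), from world to camera coordinates, as OpenCV has them. Camera axes: x right, y down, z forward; pixel columns grow to the right and rows downward; lengths in m; the calibration is good to about 2 mm. A picture is of the moment at which its call begins: read the wrist's pose just before it. camera_info takes no time and is no camera call; for the wrist camera it gives the pose at the moment of the call.
- arm.hand_in(): hands the job in, once; it reports no verdict.
Trained networks look in the newest picture that a camera, given by its name, has taken for a name from the list of things; names that differ only in an ending like _2 or _b are one class to them, and where a whole thing is asked for, a point or a joint stands for the part that bears it (a point fixed in the world has none). Each returns a list of dicts, best first, with "score" (0 to 1); they miss things now and then, are a little off and sometimes report something else, mostly with a low value. They report only what shows in the picture. A call takes as long as a camera call. They do not tell look-alikes from the thing itself.
- viewer.masks_of(camera, target): "mask" (420x560 bool, what is visible of it) and "location" ([row, column] in pixels, amid what is visible of it).
- viewer.spot_point(camera, target): "location" ([row, column] in pixels: a listed point, or the origin of a listed thing).
The state is a dict: "time_s": time; "joint_pos": joint angles; "joint_vel": joint speeds; "joint_efforts": joint torques, N m; "tool_pos": TCP position; "tool_rot": TCP orientation; "force": force on the tool from outside, world axes, zero at the start; "ft_torque": the same for the moment, N m; "grip_width": finger opening in m.
Only numpy, scipy, OpenCV 4.12 (cv2) and the standard library are available. Lean on these libraries where they do the work, as an engineer would, in place of code of your own. Each camera call takes 0.05 s, during which the arm holds its last target. There are 200 camera calls.

TASK

Slide the thin aluminium target plate forward out of its guides until its front end sticks out well over the front edge of the ledge, then grip that end and lift the plate clear. Lay it flat on the jig's bed, pushed home against both the end stop and the two side pins, and then push the toggle clamp's handle all the way down over centre so that the pad holds the plate. Leave the flask, the slide box and the objective where they stand.

Things in the scene. Friction and masses are not known exactly. Their poses are not given: they have to be found in the camera images.
- plate: Loose aluminium plate 120 (x) x 60 (y) x 5 mm, 100 g, a small square glass window in the middle of its top; the same either way round. Origin: centre of its underside. Starts flat on the ledge between the guides, x axes together, its front end 6 to 14 mm behind the ledge's front edge.
- ledge: Fixed black plastic ledge, origin under its centre on the bench. Deck 165 (x) x 87 (y) mm, top 45 mm up; a 6 mm high guide on each long side leaves a 63 mm channel, so the plate's sides cannot be gripped there. Channel open at both ends: front edge at x -82.5, back at +82.5 mm; 30 to 40 mm of deck is free behind the plate for pushing its back edge. The plate tips off if over 60 mm overhangs.
- jig: Fixed steel jig, origin on the bench. 10 mm base, x -50 to 50, y -92 to 84 mm. Bed, top 35 mm up, x -45 to 38, y -81 to -10, open to -x and +y. End stop: bar 8 mm above the bed, face at x 30, y -60 to -20. Side pins: 6 mm thick, 9 mm high, at x -30 and 15, touching the plate at y -70. Clamp on the +y side in plane x = 5: arm hinge at y 38, z 62, arm swings over the bed, handle to +y.
- jig_seat (a point): Point on the bed's top (jig x -30, y -40, z 35 mm; axes as the jig's) where the plate's origin lies when the plate is home against the end stop and both side pins, its x axis along this x, either way round. Its -x end then sticks out 45 mm beyond the bed over free space, so it can be held there by its long sides.
- clamp_handle (a joint): Handle angle above level, rad. Starts open at about 1.2 to 1.3 and stays there until pushed (about 2 N); 0 is the closed stop, handle level. The pad meets the plate at about 0.29, the push rises to some 3 to 6 N at the grip, dead centre is at 0.1, below it the clamp snaps to 0 and locks. The arm lifts with the handle and starts about upright, up to 150 mm above the bench.
- handle_hinge (a point): Handle's hinge axis (along the jig's x), at jig x 5, y 69.5, z 73.4 mm; axes as the jig's. At handle angle h a point r along the handle lies r cos h towards the jig's +y and r sin h up from here.
- handle_grip (a point): Centre of the handle's round black grip (14 mm thick, 32 to 100 mm from the hinge), 78 mm from the hinge. It moves with the handle; its y axis runs along it to the free end. Push here from the inner, upper side, outward and down along the arc.
- clamp_pad: Round rubber pad, 18 mm across, 10 mm high, sprung under the free end of the clamp's arm; origin at the centre of its pressing face. Closed, it presses on the plate with about 6 N, 5 mm to jig +y and 35 mm to jig +x of the plate's middle.
- flask: Bystander: clear culture flask with a ribbed cap, lying, 85 x 55 x 26 mm without its neck and cap (which run to 68 mm on -x). Origin: centre of its underside.
- slide_box: Bystander: grey and white slide box, 97 x 82 x 34 mm. Origin: centre of its underside.
- objective: Bystander: small microscope objective of steel and black, standing tip up, 33 mm thick, 48 mm high. Origin: centre of its underside.
Things that resemble listed ones, but are neither listed nor needed, are in the scene too. What is meant by the plate is not black, red or yellow, and is the larger of those in its own colour.

How it is judged:
By the outcome, as a careful person would: the job done as asked, in the order asked, and still so for the second after the job is handed in, with the robot touching nothing.
It also fails if it takes over 67 s, if anything falls off the work surface, if the arm or the gripper's body presses on something with over 40 N, if the wrist force passes 120 N, or if a joint passes its speed limit or range.

## Working session

There is one attempt and no reset: what is moved stays moved. The work goes in short steps, Python scripts to look and compute and a tool call to move; the robot and the scene stay as the last step left them, time stands still between calls to the robot, and variables do not carry over. Pictures are saved under pics/ and viewed, about 8 in all and at most 12, crops included, and the job is handed in when it is done.

Besides the shell and the picture viewer there is one more tool, called after "Call:" by a JSON object that holds its "api" and its "payload". carry_out: Moves the arm, as the interface text tells. Its arguments: {"type":"object","properties":{"increments":{"type":"array","items":{"type":"array","items":{"type":"number"}}},"squeeze":{"type":"number"}},"required":["increments"]}

```bash
mkdir -p pics; python3 - <<'E'
from station import sensors, viewer, arm
import cv2, numpy as np
s=sensors.get_state(); print(s)
for c in ("top","side"):
    im=viewer.snapshot(c); cv2.imwrite(f"pics/{c}0.png",im)
    i=viewer.camera_info(c); print(c,i)
    for t in ("plate","ledge","jig","jig_seat","handle_hinge","handle_grip","flask","slide_box","objective"):
        print(t,[(np.round(d["location"],1).tolist(),round(d["score"],2)) for d in viewer.spot_point(c,t)][:4])
E
```

```text
{'time_s': 0.0, 'joint_pos': array([-1.34908632,  0.47780258,  0.02234656,  1.5564439 , -0.01150376,
        1.10925981, -0.08305037]), 'joint_vel': array([-4.62589536e-05,  6.06312154e-04,  9.21655816e-05, -8.70356042e-04,
       -4.52465095e-05,  1.31895185e-03,  5.71165493e-04]), 'joint_efforts': array([-1.03611745e-05, -5.82859898e+01,  1.53446473e+00, -2.72598088e+01,
       -5.43656142e-02,  1.72057474e-02,  1.61058952e-04]), 'tool_pos': array([0.21843312, 0.63805499, 0.22168337]), 'tool_rot': array([ 0.57479802, -0.41155983,  0.57576796,  0.41075174]), 'force': array([ 0.19705899,  0.53494941, -0.13524225]), 'ft_torque': array([ 0.04007913, -0.04625294, -0.00030677]), 'grip_width': 0.08803504476954552}
top {'K': array([[544.16199436,   0.        , 272.75316869],
       [  0.        , 544.16199436, 206.82602659],
       [  0.        ,   0.        ,   1.        ]]), 'rvec': array([ 2.20408235, -2.19059417,  0.05367173]), 'tvec': array([-0.0204542 ,  0.55831805,  1.50657031])}
plate [([227.0, 201.1], 0.85), ([213.7, 156.9], 0.82), ([162.1, 187.5], 0.72), ([227.2, 255.7], 0.64)]
l
[... 335 characters left out ...]
27)]
side {'K': array([[405.81938269,   0.        , 272.53734963],
       [  0.        , 405.81938269, 208.94308801],
       [  0.        ,   0.        ,   1.        ]]), 'rvec': array([ 0.11986484, -2.709154  ,  1.47961115]), 'tvec': array([0.53873433, 0.07253547, 1.05384033])}
plate [([314.1, 261.8], 0.96), ([279.4, 201.9], 0.87), ([317.1, 351.4], 0.86), ([230.5, 289.9], 0.74)]
ledge [([271.5, 280.1], 0.94)]
jig [([196.3, 268.9], 0.66), ([368.5, 231.4], 0.59)]
jig_seat [([180.4, 277.4], 0.78)]
handle_hinge [([186.3, 265.9], 0.92)]
handle_grip [([169.1, 265.0], 0.43)]
flask [([225.3, 195.1], 0.85), ([255.6, 284.3], 0.56)]
slide_box [([161.8, 268.1], 0.56)]
objective [([370.9, 235.2], 0.75)]
```

```bash
python3 - <<'E'
import cv2
a=cv2.imread("pics/top0.png"); cv2.imwrite("pics/top_c.png",cv2.resize(a[90:290,60:460],None,fx=2,fy=2,interpolation=3))
b=cv2.imread("pics/side0.png"); cv2.imwrite("pics/side_c.png",cv2.resize(b[120:400,130:400],None,fx=2,fy=2,interpolation=3))
E
```

```text
(no output)
```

View pics/top_c.png

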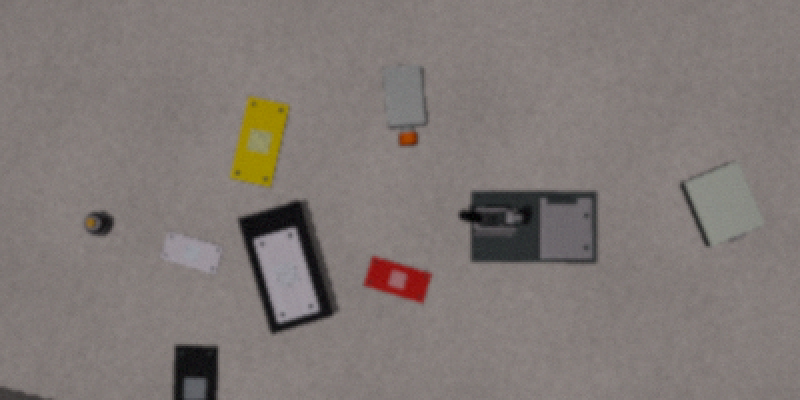

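View pics/side_c.png

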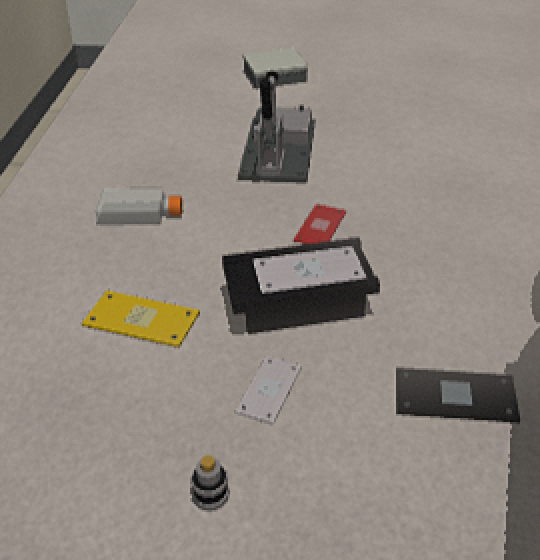

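```bash
cat > h.py <<'E'
from station import sensors, viewer, arm
import cv2, numpy as np
from scipy.spatial.transform import Rotation as Rn
def cam(c):
    i=viewer.camera_info(c); return i["K"],cv2.Rodrigues(i["rvec"])[0],i["tvec"]
def ray(ci,px,z):            # px [[col,row]..] -> world points on plane z
    K,R,t=ci; p=np.c_[np.atleast_2d(px).astype(float),np.ones(len(np.atleast_2d(px)))]
    d=(R.T@np.linalg.inv(K)@p.T).T; o=-R.T@t
    return o+d*((z-o[2])/d[:,2])[:,None]
def proj(ci,P):
    return cv2.projectPoints(np.atleast_2d(P).astype(float),cv2.Rodrigues(ci[1])[0],ci[2],ci[0],None)[0].reshape(-1,2)
def rect(ci,mask,z):
    ys,xs=np.nonzero(mask); P=ray(ci,np.c_[xs,ys],z)[:,:2]
    (c,wh,a)=cv2.minAreaRect((P*1000).astype(np.float32)); 
    if wh[0]<wh[1]: wh=wh[::-1]; a+=90
    a=(a+90)%180-90
    return np.round(c,1),np.round(wh,1),round(a,2),np.round(P.mean(0)*1000,1)
def tool():
    s=sensors.get_state(); q=s["tool_rot"]; return s,s["tool_pos"],Rn.from_quat(q[[1,2,3,0]])
def goal(xyz_mm,yaw_deg):    # tool down, tool z (jaw) axis at yaw in the world; prints tool-frame shift, turn
    s,p,R=tool(); d=(np.array(xyz_mm)-p*1000)
    best=None
    for k in (0,180):
        y=np.radians(yaw_deg+k); z=np.array([np.cos(y),np.sin(y),0]); x=np.array([0,0,-1.])
        T=Rn.from_matrix(np.c_[x,np.cross(z,x),z]); rv=(R.inv()*T).as_rotvec(degrees=True)
        if best is None or np.linalg.norm(rv)<np.linalg.norm(best[0]): best=(rv,T)
    print("tool mm",np.round(p*1000,1),"F",np.round(s["force"],1),"w",round(s["grip_width"]*1000,1),"t",round(s["time_s"],2))
    print(" shift now-axes",np.round(R.inv().apply(d),1),"| goal-axes",np.round(best[1].inv().apply(d),1),"turn",np.round(best[0],2))
E
python3 - <<'E'
from h import *
s,p,R=tool(); print("axes\n",np.round(R.as_matrix(),3))
for c in ("top","side"):
    viewer.snapshot(c); ci=cam(c); print(c)
    for t,z in (("plate",.05),("ledge",.05),("jig",.01),("flask",.013),("slide_box",.034),("objective",.03)):
        for d in viewer.masks_of(c,t)[:4]: print(t,round(d["score"],2),np.round(d["location"]),*rect(ci,d["mask"],z))
    for t,z in (("jig_seat",.035),("handle_hinge",.0734),("handle_grip",.147),("plate",.045)):
        for d in viewer.spot_point(c,t)[:2]: print(t,round(d["score"],2),np.round(ray(ci,[d["location"][::-1]],z)*1000,1))
E
```

```text
axes
 [[ 0.    -0.946  0.324]
 [-0.     0.324  0.946]
 [-1.    -0.    -0.   ]]
top
plate 0.88 [283. 158.] [344.4 295.6] [111.3  58.4] -0.86 [343.5 295.1]
plate 0.78 [228. 256.] [495.9  22.4] [83.5 41.2] 71.93 [496.3  21.9]
plate 0.69 [160. 188.] [683.3 212.5] [115.8  60.1] -11.22 [683.2 212.8]
plate 0.62 [228. 201.] [501.3 173.8] [120.2  60.3] 16.16 [501.3 173.6]
ledge 0.9 [205. 202.] [512.1 175.1] [165.1  87.9] 17.35 [526.2 178.6]
jig 0.81 [204. 326.] [ 571.7 -159.3] [188.   98.2] -89.65 [ 571.8 -165.3]
flask 0.66 [138. 261.] [740.4  14.4] [113.   54.7] 5.61 [746.6  15.2]
slide_box 0.93 [191. 418.] [ 601.3 -425. ] [99.4 87.1] 21.53 [ 602.3 -424.6]
objective 0.59 [205. 108.] [568.2 437. ] [36.1 33.2] -89.65 [569.1 436.8]
jig_seat 0.83 [[ 545.7 -212.7   35. ]]
handle_hinge 0.61 [[573.8 -97.3  73.4]]
handle_hinge 0.44 [[ 535.  -206.8   73.4]]
handle_grip 0.61 [[577.4 -75.8 147. ]]
plate 0.86 [[345.2 285.   45. ]]
plate 0.72 [[498.2  25.9  45. ]]
side
plate 0.96 [312. 265.] [523.3 355.4] [78.7 38.9] 74.27 [522.8 356.4]
plate 0.96 [317. 355.] [346.8 347.8] [112.5  61.3] -0.28 [346.9 348.2]
plate 0.96 [281. 202.] [668.9 267.3] [111.9  61.8] -11.83 [667.9 269.4]
plate 0.8 [230. 287.] [488.3  86.2] [81.  40.8] 73.89 [488.7  86.1]
ledge 0.83 [268. 276.] [503.3 196.1] [167.2 141.1] 17.94 [509.8 210.5]
jig 0.92 [189. 268.] [ 569. -247.] [352.7 101.3] -89.15 [ 571.6 -190. ]
flask 0.86 [223. 195.] [740.5  11.5] [111.9  81. ] 4.64 [745.4  13.4]
slide_box 0.88 [154. 270.] [ 594.8 -400.1] [136.6 104.9] -70.48 [ 593.2 -402.7]
objective 0.84 [363. 235.] [566.  449.2] [54.8 31.7] -75.17 [565.4 450.9]
jig_seat 0.83 [[ 542.1 -201.    35. ]]
handle_hinge 0.77 [[571.2 -95.3  73.4]]
handle_grip 0.6 [[576.2 -65.8 147. ]]
plate 0.88 [[493.9  87.1  45. ]]
plate 0.87 [[662.  265.9  45. ]]
```

```bash
python3 - <<'E'
from h import *
goal([540,185,200],106.8)
E
```

```text
tool mm [218.6 638.6 222.6] F [-0.1  0.2  0.4] w 87.7 t 2.1
 shift now-axes [  22.7 -451.  -325. ] | goal-axes [  22.6 -176.6 -527.1] turn [-35.7  -0.   -0. ]
```

Call:
{"api": "carry_out", "payload": {"increments": [[0,1.6,-32.2,-23.2,0,0,0],[0,1.6,-32.2,-23.2,0,0,0],[0,1.6,-32.2,-23.2,0,0,0],[0,1.6,-32.2,-23.2,0,0,0],[0,1.6,-32.2,-23.2,0,0,0],[0,1.6,-32.2,-23.2,0,0,0],[0,1.6,-32.2,-23.2,0,0,0],[0,1.6,-32.2,-23.2,0,0,0]], "squeeze": 10}}

```text
time_s: 2.77
tool_pos: [0.4031, 0.378, 0.2101]
tool_rot: [0.576, -0.411, 0.575, 0.411]
force: [0.3, 0.5, -1.1]
grip_width: 0.0379
```

Call:
{"api": "carry_out", "payload": {"increments": [[0,1.6,-32.2,-23.2,0,0,0],[0,1.6,-32.2,-23.2,0,0,0],[0,1.6,-32.2,-23.2,0,0,0],[0,1.6,-32.2,-23.2,0,0,0],[0,1.6,-32.2,-23.2,0,0,0],[0,1.6,-32.2,-23.2,0,0,0]]}}

```text
time_s: 3.27
tool_pos: [0.5408, 0.1837, 0.2005]
tool_rot: [0.576, -0.411, 0.575, 0.411]
force: [0.5, 0.2, -0.1]
grip_width: 0.001
```

Call:
{"api": "carry_out", "payload": {"increments": [[0,0,0,0,-6,0,0],[0,0,0,0,-6,0,0],[0,0,0,0,-6,0,0],[0,0,0,0,-6,0,0],[0,0,0,0,-6,0,0],[0,0,0,0,-5.7,0,0],[0,0,0,0,0,0,0]]}}

```text
time_s: 3.85
tool_pos: [0.54, 0.1852, 0.2004]
tool_rot: [-0.421, 0.568, -0.421, -0.568]
force: [-0.5, 0.3, -1.1]
grip_width: 0.0006
```

```bash
python3 - <<'E'
from h import *
c="wrist"; ci=cam(c); im=viewer.snapshot(c); cv2.imwrite("pics/w1.png",im)
for t,z in (("plate",.05),("ledge",.051)):
    for d in viewer.masks_of(c,t)[:4]: print(t,round(d["score"],2),np.round(d["location"]),*rect(ci,d["mask"],z))
goal([575,196,100],106.8)
E
```

```text
plate 0.72 [102. 141.] [491.   40.9] [77.5 39.2] 74.13 [490.5  40.3]
plate 0.68 [150. 276.] [499.  172.6] [120.4  60.4] 17.02 [496.2 171.4]
plate 0.57 [210. 385.] [522.2 291.4] [73.3 36.7] 73.44 [521.7 290.9]
plate 0.55 [ 45. 448.] [366.2 285.1] [86.8 53.6] -0.53 [368.5 285.8]
tool mm [540.  185.3 200.3] F [0.2 0.5 0.3] w 0.5 t 4.0
 shift now-axes [100.3 -36.6   0.2] | goal-axes [ 1.003e+02 -3.660e+01  1.000e-01] turn [-0.18  0.01  0.01]
```

View pics/w1.png

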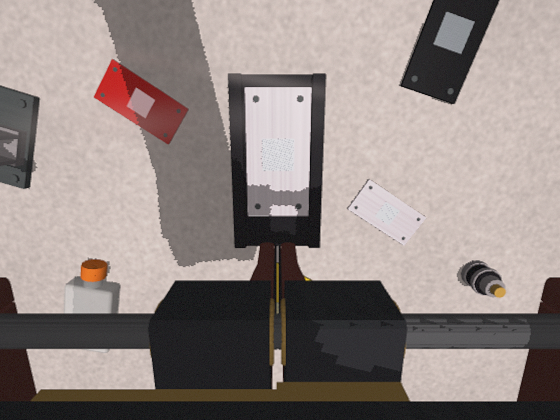

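Call:
{"api": "carry_out", "payload": {"increments": [[0,0,-35.5,0,-0.2,0,0],[0,35,0,0,0,0,0],[0,35,0,0,0,0,0],[0,35,0,0,0,0,0],[0,25,0,0,0,0,0],[0,12,0,0,0,0,0],[0,11,0,0,0,0,0],[0,0,0,0,0,0,0]]}}

```text
time_s: 4.67
tool_pos: [0.5742, 0.1957, 0.0467]
tool_rot: [-0.421, 0.568, -0.421, -0.568]
force: [0.3, -0.2, 0.0]
grip_width: 0.0007
```

```bash
python3 - <<'E'
from h import *
goal([574,195.5,47],107)
im=viewer.snapshot("side"); cv2.imwrite("pics/s1.png",cv2.resize(im[220:300,220:340],None,fx=5,fy=5,interpolation=3))
E
```

```text
tool mm [574.2 195.7  46.7] F [ 0.3 -0.2  0. ] w 0.7 t 4.67
 shift now-axes [-0.3  0.3 -0.2] | goal-axes [-0.3  0.3 -0.2] turn [-0.05 -0.01 -0.  ]
```

View pics/s1.png

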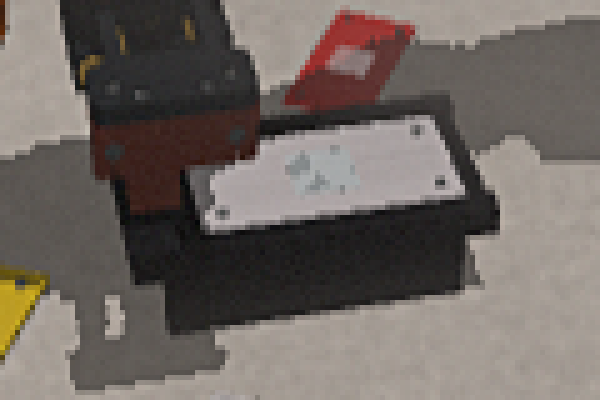

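Call:
{"api": "carry_out", "payload": {"increments": [[0,0,5,-0.2,0,0,0],[0,0,7,0,0,0,0],[0,0,10,0,0,0,0],[0,0,10,0,0,0,0],[0,0,10,0,0,0,0],[0,0,10,0,0,0,0],[0,0,8,0,0,0,0],[0,0,6,0,0,0,0]]}}

```text
time_s: 5.38
tool_pos: [0.5096, 0.1757, 0.0474]
tool_rot: [0.421, -0.568, 0.421, 0.568]
force: [1.4, 0.8, -0.5]
grip_width: 0.0004
```

```bash
python3 - <<'E'
from h import *
goal([511,175,47],107)
for c in ("top","side"):
    im=viewer.snapshot(c); ci=cam(c)
    if c=="side": cv2.imwrite("pics/s2.png",cv2.resize(im[220:320,220:340],None,fx=5,fy=5,interpolation=3))
    for t,z in (("plate",.05),("ledge",.05)):
        for d in viewer.masks_of(c,t)[:5]: print(c,t,round(d["score"],2),*rect(ci,d["mask"],z))
E
```

```text
tool mm [509.6 175.7  47.4] F [ 1.4  0.8 -0.5] w 0.4 t 5.38
 shift now-axes [ 0.4 -1.1 -1.1] | goal-axes [ 0.4 -1.1 -1.1] turn [ 0.    0.   -0.01]
top plate 0.84 [440.  139.5] [105.9  34.2] 14.73 [434.3 137.1]
top plate 0.79 [345.9 297.7] [118.5  59.5] 0.89 [344.4 297.3]
top plate 0.7 [683.6 212.6] [116.2  59.6] -12.12 [682.9 213. ]
top plate 0.63 [536.8 322.1] [35.8 35.3] -15.55 [535.8 324. ]
top plate 0.57 [496.3  22.2] [82.9 40.9] 73.68 [496.3  22.5]
top ledge 0.71 [520.2 150.2] [162.2  37.9] 19.03 [538.7 150.9]
side plate 0.96 [347.2 346.9] [111.4  59. ] -0.39 [347.2 347.9]
side plate 0.83 [670.  267.8] [114.1  60. ] -11.65 [668.8 269.1]
side plate 0.82 [522.8 354.6] [76.6 39.6] 72.97 [523.  356.2]
side plate 0.74 [438.3 154.7] [119.8  64.2] 16.17 [433.  155.3]
side plate 0.62 [599.5 -98.9] [180.4  25.3] -86.18 [598.2 -85.8]
side ledge 0.69 [502.7 196. ] [166.1 139. ] 17.88 [517.4 214.5]
```

View pics/s2.png

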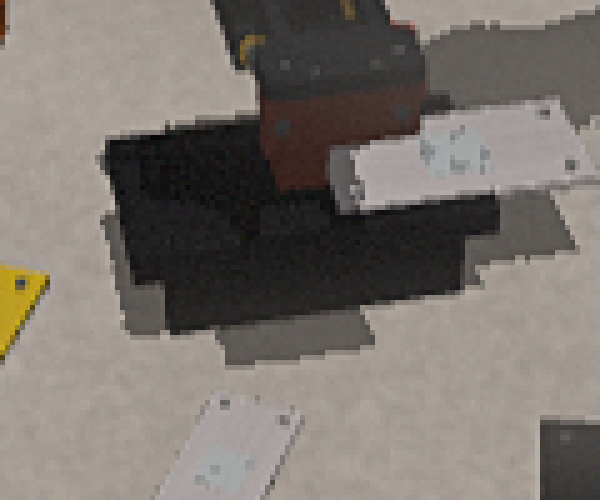

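Call:
{"api": "carry_out", "payload": {"increments": [[0,0,-4,0,0,0,0],[0,-35,0,0,0,0,0],[1,-40,0,0,0,0,0],[1,-40,0,0,0,0,0],[1,-38,0,0,0,0,0],[1,0,0,0,0,0,0]]}}

```text
time_s: 6.18
tool_pos: [0.5193, 0.179, 0.2078]
tool_rot: [-0.425, 0.57, -0.417, -0.566]
force: [0.6, 0.1, -0.4]
grip_width: 0.0237
```

```bash
python3 - <<'E'
from h import *
c="wrist"; ci=cam(c); im=viewer.snapshot(c); cv2.imwrite("pics/w2.png",im)
for t,z in (("plate",.05),("ledge",.05)):
    for d in viewer.masks_of(c,t)[:4]: print(t,round(d["score"],2),np.round(d["location"]),*rect(ci,d["mask"],z))
goal([411,145,100],107)
E
```

```text
plate 0.93 [ 55. 446.] [353.6 284.6] [105.3  53.7] -0.3 [355.1 285.1]
plate 0.87 [302. 274.] [656.7 210. ] [107.5  53.6] -11.88 [638. 212.]
plate 0.66 [122. 144.] [487.8  39.4] [75.8 38.7] 73.97 [487.5  38.6]
plate 0.6 [103. 276.] [440.1 154.1] [119.4  60.8] 17.0 [436.5 153.1]
ledge 0.79 [200. 278.] [508.2 174.2] [161.7  88. ] 16.3 [519.1 177.1]
tool mm [514.8 177.3 200.1] F [ 1.  -0.5 -0.4] w 35.3 t 6.33
 shift now-axes [100.1 108.7  -0.6] | goal-axes [100.1 108.7  -0.6] turn [-0.    0.01  0.02]
```

View pics/w2.png

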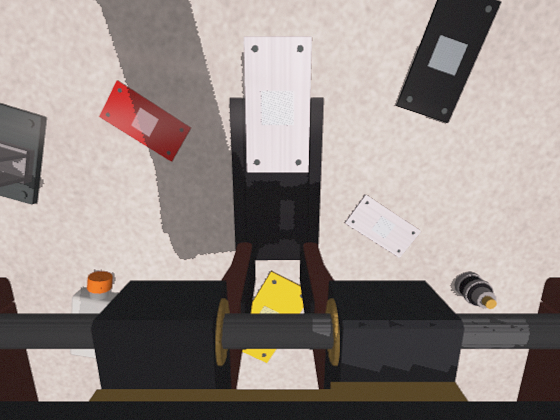

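Call:
{"api": "carry_out", "payload": {"increments": [[1,30,37,0,0,0,0],[1,35,37,0,0,0,0],[1,35,34,0,0,0,0],[1,0,0,0,0,0,0],[1,0,0,0,0,0,0],[1,0,0,0,0,0,0]]}}

```text
time_s: 6.83
tool_pos: [0.4269, 0.1504, 0.1147]
tool_rot: [0.42, -0.568, 0.421, 0.569]
force: [0.7, -0.2, -0.2]
grip_width: 0.0756
```

```bash
python3 - <<'E'
from h import *
goal([411.4,145.3,29.5],107)
E
```

```text
tool mm [426.9 150.4 114.7] F [ 0.7 -0.2 -0.2] w 75.6 t 6.83
 shift now-axes [85.2 16.2 -0.3] | goal-axes [85.2 16.3 -0.4] turn [ 0.01 -0.02 -0.09]
```

Call:
{"api": "carry_out", "payload": {"increments": [[1,10,8,0,0,0,0],[1,10,8.3,-0.3,0,0,0],[1,0,0,0,0,0,0],[1,0,0,0,0,0,0]]}}

```text
time_s: 7.17
tool_pos: [0.4125, 0.1459, 0.0957]
tool_rot: [-0.421, 0.569, -0.42, -0.568]
force: [0.6, -0.1, 0.9]
grip_width: 0.0878
```

```bash
python3 - <<'E'
from h import *
goal([411.4,145.3,29.5],107)
E
```

```text
tool mm [412.5 145.9  95.7] F [ 0.6 -0.1  0.9] w 87.8 t 7.17
 shift now-axes [66.2  1.3 -0.2] | goal-axes [66.2  1.3 -0.2] turn [-0.    0.    0.03]
```

Call:
{"api": "carry_out", "payload": {"increments": [[1,20,0.5,0,0,0,0],[1,18,0.5,0,0,0,0],[1,16,0,0,0,0,0],[1,12,0,0,0,0,0],[1,0,0,0,0,0,0]]}}

```text
time_s: 7.58
tool_pos: [0.4112, 0.1454, 0.0285]
tool_rot: [0.42, -0.568, 0.421, 0.569]
force: [-0.2, -0.0, -0.1]
grip_width: 0.0877
```

Call:
{"api": "carry_out", "payload": {"increments": [[0.5,0,0,0,0,0,0],[0.5,0,0,0,0,0,0],[0.5,0,0,0,0,0,0],[0.5,0,0,0,0,0,0],[0.5,0,0,0,0,0,0],[0.5,0,0,0,0,0,0]], "squeeze": 40}}

```text
time_s: 8.08
tool_pos: [0.4111, 0.1455, 0.0301]
tool_rot: [-0.421, 0.569, -0.42, -0.568]
force: [0.1, 0.3, 2.8]
grip_width: 0.0595
```

Call:
{"api": "carry_out", "payload": {"increments": [[0.5,-6,0,0,0,0,0],[0.5,-12,0,0,0,0,0],[0.5,-20,0,0,0,0,0],[0.5,-30,0,0,0,0,0],[0.5,-40,0,0,0,0,0],[0.5,-40,0,0,0,0,0],[0.5,-40,0,0,0,0,0],[0.5,-32,0,0,0,0,0]], "squeeze": 45}}

```text
time_s: 8.75
tool_pos: [0.4104, 0.1449, 0.2528]
tool_rot: [-0.421, 0.569, -0.42, -0.568]
force: [1.1, 0.3, -1.0]
grip_width: 0.059
```

```bash
python3 - <<'E'
from h import *
goal([640,-180,250],90)
im=viewer.snapshot("side"); cv2.imwrite("pics/s3.png",cv2.resize(im[100:320,180:400],None,fx=2.5,fy=2.5,interpolation=3))
E
```

```text
tool mm [410.4 144.9 252.8] F [ 1.1  0.3 -1. ] w 59.0 t 8.75
 shift now-axes [   2.9 -124.7 -377.8] | goal-axes [   2.8 -229.6 -324.9] turn [16.99  0.04  0.11]
```

View pics/s3.png

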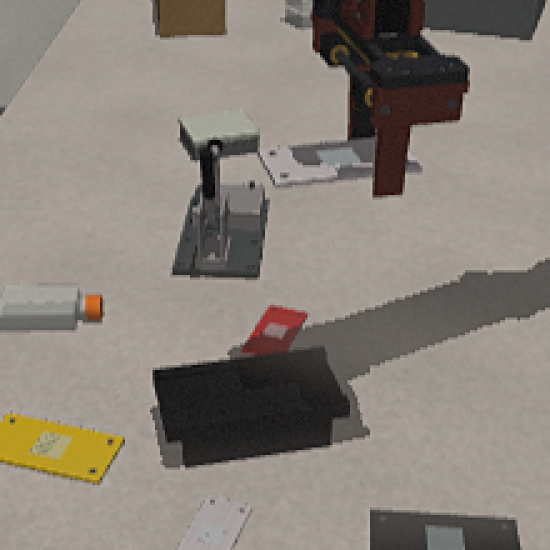

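Call:
{"api": "carry_out", "payload": {"increments": [[0.5,0,-6,-18,0,0,0],[0.5,0,-12,-34,0,0,0],[0.5,0,-12,-36,0,0,0],[0.5,0,-12,-36,0,0,0],[0.5,0,-12,-36,0,0,0],[0.5,0,-12,-36,0,0,0],[0.5,0,-12,-36,0,0,0],[0.5,0,-12,-36,0,0,0]]}}

```text
time_s: 9.47
tool_pos: [0.5751, -0.0864, 0.2493]
tool_rot: [0.42, -0.568, 0.421, 0.569]
force: [-0.3, 0.2, -1.1]
grip_width: 0.0591
```

Call:
{"api": "carry_out", "payload": {"increments": [[0.5,0,-12,-36,0,0,0],[0.5,0,-12,-36,0,0,0],[0.5,0,-10,-32,0,0,0],[0.5,3,-4,-6,0,0,0],[0.5,0,0,0,5.7,0,0],[0.5,0,0,0,5.7,0,0],[0.5,0,0,0,5.6,0,0],[0.5,0,0,0,0,0,0]]}}

```text
time_s: 10.13
tool_pos: [0.6428, -0.1782, 0.2458]
tool_rot: [0.5, -0.499, 0.501, 0.5]
force: [0.8, 0.6, -0.5]
grip_width: 0.0592
```

```bash
python3 - <<'E'
from h import *
c="wrist"; ci=cam(c); im=viewer.snapshot(c); cv2.imwrite("pics/w3.png",im)
goal([640,-180,250],90)
for d in viewer.masks_of(c,"jig")[:1]: print(*rect(ci,d["mask"],.01))
for t,z in (("jig_seat",.035),("handle_hinge",.0734),("jig",0)):
        for d in viewer.spot_point(c,t)[:2]: print(t,round(d["score"],2),d["location"],np.round(ray(ci,[d["location"][::-1]],z)*1000,1))
# predicted jig features for hypothesis origin/yaw
o=np.array([573,-165,0])
L=dict(base1=[-50,-92,10],base2=[50,-92,10],bed1=[-45,-81,35],bed2=[38,-81,35],bed3=[-45,-10,35],stopA=[30,-60,43],stopB=[30,-20,43],pin1=[-30,-73,44],pin2=[15,-73,44])
for k,v in L.items(): print(k,np.round(proj(ci,(o+v)/1000),1))
E
```

```text
tool mm [ 642.9 -178.2  245.9] F [-0.4 -0.5 -0.9] w 59.4 t 10.18
 shift now-axes [-4.   2.9 -1.8] | goal-axes [-4.1  2.9 -1.8] turn [ 0.13  0.02 -0.08]
[ 568.7 -119.4] [274.5  99.7] 89.83 [ 568.3 -154.3]
jig_seat 0.55 [93.4, 251.9] [[ 541.2 -206.1   35. ]]
jig 0.92 [122.7, 289.2] [[ 571.6 -164.7    0. ]]
jig 0.54 [127.5, 417.4] [[577.6 -10.7   0. ]]
base1 [[208.   78.3]]
base2 [[212.8 167.1]]
bed1 [[213.9  80.3]]
bed2 [[217.8 159.3]]
bed3 [[281.   80.1]]
stopA [[235.4 152.7]]
stopB [[271.9 152.6]]
pin1 [[220.7  94.6]]
pin2 [[222.7 138.7]]
```

View pics/w3.png

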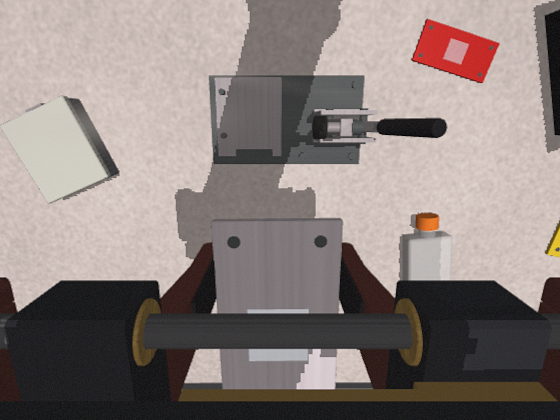

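```bash
python3 - <<'E'
from h import *
ci=cam("wrist")
print(ray(ci,[[217,219.5],[341,219.5],[234,242],[320,242]],.266)*1000)
goal([502,-198,60],90)
E
```

```text
[[ 613.64887996 -207.19131611  266.        ]
 [ 613.52543058 -151.36886705  266.        ]
 [ 624.40696282 -199.88809007  266.        ]
 [ 624.32217557 -160.4269311   266.        ]]
tool mm [ 643.3 -178.6  246.5] F [ 0.3 -0.7 -0.5] w 59.2 t 10.38
 shift now-axes [186.5 141.3 -19.1] | goal-axes [186.5 141.3 -19.4] turn [ 0.13  0.02 -0.01]
```

Call:
{"api": "carry_out", "payload": {"increments": [[0.5,0,20,-3,0.1,0,0],[0.5,0,36,-5,0,0,0],[0.5,0,36,-5,0,0,0],[0.5,8,34,-4,0,0,0],[0.5,34,15,-2.4,0,0,0],[0.5,38,0,0,0,0,0],[0.5,38,0,0,0,0,0],[0.5,35,0,0,0,0,0]]}}

```text
time_s: 11.05
tool_pos: [0.5022, -0.198, 0.0925]
tool_rot: [0.501, -0.5, 0.5, 0.5]
force: [0.6, 0.3, -0.8]
grip_width: 0.059
```

Call:
{"api": "carry_out", "payload": {"increments": [[0.5,22,0,0,0,0,0],[0.5,11,0,0,0,0,0],[0.5,0,0,0,0,0,0]]}}

```text
time_s: 11.3
tool_pos: [0.501, -0.1976, 0.0586]
tool_rot: [0.499, -0.499, 0.501, 0.501]
force: [0.2, 0.3, -1.0]
grip_width: 0.0594
```

```bash
python3 - <<'E'
from h import *
goal([502,-198,40],90)
for c,b in (("top",(slice(170,250),slice(270,390))),("side",(slice(130,220),slice(210,330)))):
    im=viewer.snapshot(c); cv2.imwrite(f"pics/{c}4.png",cv2.resize(im[b],None,fx=4,fy=4,interpolation=3))
a,b=cv2.imread("pics/top4.png"),cv2.imread("pics/side4.png")
cv2.imwrite("pics/c4.png",np.vstack([a,b])[:, :])
E
```

```text
tool mm [ 501.  -197.6   58.6] F [ 0.2  0.3 -1. ] w 59.4 t 11.3
 shift now-axes [18.6 -1.1 -0.4] | goal-axes [18.6 -1.  -0.4] turn [-0.05  0.05 -0.22]
```

View pics/c4.png

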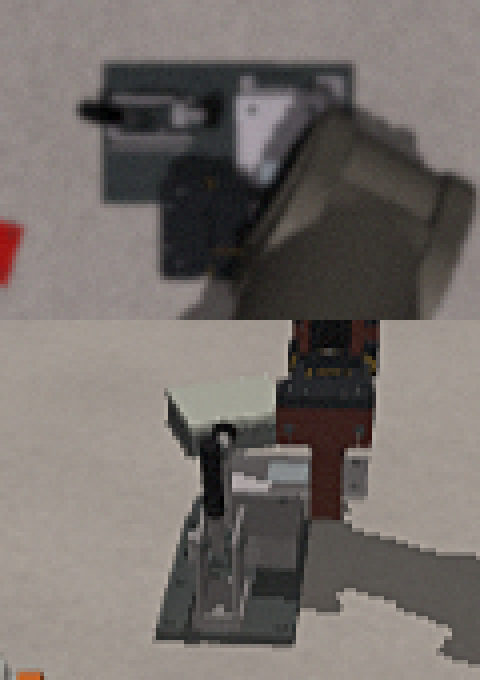

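Call:
{"api": "carry_out", "payload": {"increments": [[0.5,14,0,0,0,0,0],[0.5,12,0,0,0,0,0],[0.5,6,0,0,0,0,0],[0.5,3,0,0,0,0,0],[0.5,1,0,0,0,0,0],[0.5,0,0,0,0,0,0]]}}

```text
time_s: 11.9
tool_pos: [0.5026, -0.1982, 0.0247]
tool_rot: [0.5, -0.5, 0.5, 0.5]
force: [0.8, 0.5, -1.9]
grip_width: 0.0589
```

Call:
{"api": "carry_out", "payload": {"increments": [[0.5,1,0,0,0,0,0],[0.5,1,0,0,0,0,0],[0.5,0,0,0,0,0,0]]}}

```text
time_s: 12.15
tool_pos: [0.5026, -0.1981, 0.0226]
tool_rot: [0.5, -0.5, 0.5, 0.499]
force: [-0.3, 0.4, -1.2]
grip_width: 0.0592
```

Call:
{"api": "carry_out", "payload": {"increments": [[0.5,1,0,0,0,0,0],[0.5,0,0,0,0,0,0]]}}

```text
time_s: 12.32
tool_pos: [0.5025, -0.1981, 0.0215]
tool_rot: [0.5, -0.5, 0.5, 0.5]
force: [0.3, 0.3, -0.1]
grip_width: 0.0595
```

Call:
{"api": "carry_out", "payload": {"increments": [[0.5,1,0,0,0,0,0],[0.5,0,0,0,0,0,0]]}}

```text
time_s: 12.48
tool_pos: [0.5025, -0.1981, 0.0204]
tool_rot: [0.5, -0.5, 0.5, 0.5]
force: [1.5, 0.3, -0.9]
grip_width: 0.0593
```

Call:
{"api": "carry_out", "payload": {"increments": [[0.5,0.6,0,0,0,0,0],[0.5,0,0,0,0,0,0]]}}

```text
time_s: 12.65
tool_pos: [0.5025, -0.1981, 0.0201]
tool_rot: [0.501, -0.5, 0.5, 0.5]
force: [-0.6, 1.7, 2.8]
grip_width: 0.0594
```

Call:
{"api": "carry_out", "payload": {"increments": [[0.5,0,-2,0,0,0,0],[0.5,0,-2,0,0,0,0],[0.5,0,-1,0,0,0,0],[0.5,0,0,0,0,0,0]]}}

```text
time_s: 12.98
tool_pos: [0.5067, -0.1983, 0.02]
tool_rot: [0.5, -0.499, 0.501, 0.5]
force: [-3.5, 0.1, 6.8]
grip_width: 0.0595
```

Call:
{"api": "carry_out", "payload": {"increments": [[0.5,0,-1,0,0,0,0],[0.5,0,-1,0,0,0,0],[0.5,0,0,0,0,0,0]]}}

```text
time_s: 13.23
tool_pos: [0.5084, -0.1984, 0.0201]
tool_rot: [0.5, -0.499, 0.501, 0.5]
force: [-4.3, 1.1, 7.6]
grip_width: 0.0594
```

Call:
{"api": "carry_out", "payload": {"increments": [[0.5,0,-1,0,0,0,0],[0.5,0,0,0,0,0,0]]}}

```text
time_s: 13.4
tool_pos: [0.5086, -0.1984, 0.02]
tool_rot: [0.5, -0.498, 0.501, 0.5]
force: [-7.1, -0.3, 9.1]
grip_width: 0.0592
```

Call:
{"api": "carry_out", "payload": {"increments": [[0.5,-0.4,-1,0,0,0,0],[0.5,0,-0.5,0,0,0,0],[0.5,0,0,0,0,0,0]]}}

```text
time_s: 13.65
tool_pos: [0.5087, -0.1984, 0.02]
tool_rot: [0.5, -0.498, 0.502, 0.501]
force: [-10.4, -0.1, 9.7]
grip_width: 0.0595
```

Call:
{"api": "carry_out", "payload": {"increments": [[0.5,0,1.5,-2,0,0,0],[0.5,0,0,-2,0,0,0],[0.5,0,0,0,0,0,0]]}}

```text
time_s: 13.9
tool_pos: [0.5085, -0.1993, 0.02]
tool_rot: [0.5, -0.498, 0.5, 0.502]
force: [-6.6, 7.8, 10.4]
grip_width: 0.0593
```

Call:
{"api": "carry_out", "payload": {"increments": [[0.5,0,0,-1,0,0,0],[0.5,0,0,-1,0,0,0],[0.5,0,0,0,0,0,0]]}}

```text
time_s: 14.15
tool_pos: [0.5085, -0.1994, 0.0201]
tool_rot: [0.5, -0.498, 0.499, 0.504]
force: [-8.0, 11.0, 13.1]
grip_width: 0.0593
```

Call:
{"api": "carry_out", "payload": {"increments": [[0.5,-0.7,2,0,0,0,0],[0.5,-0.3,1,0,0,0,0],[0.5,0,0,0,0,0,0]]}}

```text
time_s: 14.4
tool_pos: [0.5074, -0.204, 0.0212]
tool_rot: [0.5, -0.5, 0.5, 0.5]
force: [1.0, 2.4, 0.1]
grip_width: 0.0592
```

```bash
python3 - <<'E'
from h import *
goal([508,-204.5,20.5],90)
print(sensors.get_state()["ft_torque"], tool()[2].as_matrix().round(3))
E
```

```text
tool mm [ 507.4 -204.    21.2] F [1.  2.4 0.1] w 59.2 t 14.4
 shift now-axes [ 0.7 -0.6 -0.5] | goal-axes [ 0.7 -0.6 -0.5] turn [-0.1  0.   0. ]
[0.4016003  0.0889835  0.04653842] [[ 0.    -1.     0.002]
 [ 0.     0.002  1.   ]
 [-1.    -0.     0.   ]]
```

Call:
{"api": "carry_out", "payload": {"increments": [[0.5,0,0,-1,0,0,0],[0.5,0,0,0,0,0,0]]}}

```text
time_s: 14.57
tool_pos: [0.5074, -0.2042, 0.0211]
tool_rot: [0.5, -0.499, 0.5, 0.5]
force: [-1.0, 5.0, 0.4]
grip_width: 0.0593
```

Call:
{"api": "carry_out", "payload": {"increments": [[0.5,0,0,-1,0,0,0],[0.5,0,0,0,0,0,0]]}}

```text
time_s: 14.73
tool_pos: [0.5074, -0.2044, 0.021]
tool_rot: [0.5, -0.499, 0.5, 0.501]
force: [-0.7, 7.4, 1.1]
grip_width: 0.0593
```

Call:
{"api": "carry_out", "payload": {"increments": [[0.5,0,0,-1,0,0,0],[0.5,0,0,0,0,0,0]]}}

```text
time_s: 14.9
tool_pos: [0.5073, -0.2045, 0.0209]
tool_rot: [0.5, -0.499, 0.499, 0.501]
force: [-1.3, 9.0, 1.9]
grip_width: 0.0593
```

Call:
{"api": "carry_out", "payload": {"increments": [[0.5,0,-1,2,0,0,0],[0.5,0,-1,0,0,0,0],[0.5,0,0,0,0,0,0]]}}

```text
time_s: 15.15
tool_pos: [0.5086, -0.2042, 0.0208]
tool_rot: [0.5, -0.499, 0.501, 0.501]
force: [-2.3, 5.4, -0.3]
grip_width: 0.0589
```

Call:
{"api": "carry_out", "payload": {"increments": [[0.5,0,-1,0,0,0,0],[0.5,0,-1,0,0,0,0],[0.5,0,0,0,0,0,0]]}}

```text
time_s: 15.4
tool_pos: [0.5086, -0.2042, 0.0203]
tool_rot: [0.5, -0.498, 0.501, 0.502]
force: [-5.5, 5.3, 1.1]
grip_width: 0.0591
```

Call:
{"api": "carry_out", "payload": {"increments": [[0.5,0,-1,0,0,0,0],[0.5,0,0,0,0,0,0]]}}

```text
time_s: 15.57
tool_pos: [0.5087, -0.2041, 0.0203]
tool_rot: [0.499, -0.497, 0.502, 0.502]
force: [-8.8, 6.3, 3.7]
grip_width: 0.0593
```

Call:
{"api": "carry_out", "payload": {"increments": [[0.5,0,3,0,0,0,0],[0.5,0,0,0,0.5,0,0],[0.5,0,0,0,0.5,0,0],[0.5,0,0,0,0,0,0]]}}

```text
time_s: 15.9
tool_pos: [0.5088, -0.2036, 0.0207]
tool_rot: [0.504, -0.495, 0.504, 0.497]
force: [-1.2, 6.7, -1.1]
grip_width: 0.0593
```

```bash
python3 - <<'E'
from h import *
goal([508.6,-204.2,20.2],90); print(sensors.get_state()["ft_torque"])
E
```

```text
tool mm [ 508.8 -203.6   20.7] F [-1.2  6.7 -1.1] w 59.3 t 15.9
 shift now-axes [ 0.5  0.1 -0.6] | goal-axes [ 0.5  0.2 -0.6] turn [-0.99  0.11 -0.13]
[1.35505419 0.34989858 0.52160904]
```

Call:
{"api": "carry_out", "payload": {"increments": [[0.5,0,0,0,0.5,0,0],[0.5,0,0,0,0.5,0,0],[0.5,0,0,0,0,0,0]]}}

```text
time_s: 16.15
tool_pos: [0.5086, -0.2027, 0.0205]
tool_rot: [0.508, -0.49, 0.508, 0.493]
force: [-1.4, 7.5, -0.9]
grip_width: 0.059
```

```bash
python3 - <<'E'
from h import *
goal([508.6,-204.2,20.2],90); print(sensors.get_state()["ft_torque"])
E
```

```text
tool mm [ 508.6 -202.7   20.5] F [-1.4  7.5 -0.9] w 59.0 t 16.15
 shift now-axes [ 0.3 -0.1 -1.5] | goal-axes [ 0.3 -0.  -1.5] turn [-1.9   0.16 -0.18]
[1.7181146  0.43935235 0.73149678]
```

Call:
{"api": "carry_out", "payload": {"increments": [[0.5,0,0,0,-0.7,0,0],[0.5,0,0,0,0,0,0],[0.5,0,0,0,0,0,0]]}}

```text
time_s: 16.4
tool_pos: [0.5085, -0.2034, 0.0206]
tool_rot: [0.505, -0.493, 0.506, 0.496]
force: [-2.0, 7.1, -1.3]
grip_width: 0.0593
```

Call:
{"api": "carry_out", "payload": {"increments": [[0.5,0,0,0,-0.6,0,0],[0.5,0,0,0,0,0,0],[0.5,0,0,0,0,0,0]]}}

```text
time_s: 16.65
tool_pos: [0.5083, -0.2038, 0.0206]
tool_rot: [0.503, -0.496, 0.503, 0.498]
force: [-1.5, 6.1, -0.7]
grip_width: 0.0594
```

Call:
{"api": "carry_out", "payload": {"increments": [[0.5,0,0,0,-0.6,0,0],[0.5,0,0,0,0,0,0],[0.5,0,0,0,0,0,0]]}}

```text
time_s: 16.9
tool_pos: [0.5081, -0.2041, 0.0206]
tool_rot: [0.5, -0.498, 0.501, 0.5]
force: [-3.6, 6.3, -0.6]
grip_width: 0.0594
```

Call:
{"api": "carry_out", "payload": {"increments": [[0.5,0,0,0,-0.6,0,0],[0.5,0,0,0,0,0,0],[0.5,0,0,0,0,0,0]]}}

```text
time_s: 17.15
tool_pos: [0.5081, -0.2044, 0.0206]
tool_rot: [0.498, -0.501, 0.499, 0.503]
force: [-2.7, 5.1, -0.9]
grip_width: 0.0597
```

Call:
{"api": "carry_out", "payload": {"increments": [[0.5,0,0,0,-0.6,0,0],[0.5,0,0,0,0,0,0],[0.5,0,0,0,0,0,0]]}}

```text
time_s: 17.4
tool_pos: [0.5082, -0.2047, 0.0207]
tool_rot: [0.495, -0.503, 0.496, 0.505]
force: [-2.6, 4.0, -1.3]
grip_width: 0.0593
```

Call:
{"api": "carry_out", "payload": {"increments": [[0.5,0,0,0,1.1,0,0],[0.5,0,0,0,1.1,0,0],[0.5,0,-1,-0.5,0,0,0],[0.5,0,-1,0,0,0,0],[0.5,0,0,0,0,0,0]]}}

```text
time_s: 17.82
tool_pos: [0.5087, -0.2036, 0.0203]
tool_rot: [0.504, -0.493, 0.505, 0.498]
force: [-6.4, 8.2, 1.8]
grip_width: 0.0595
```

```bash
python3 - <<'E'
from h import *
goal([508.6,-203.5,20.2],89); print(sensors.get_state()["ft_torque"])
E
```

```text
tool mm [ 508.7 -203.6   20.3] F [-6.4  8.2  1.8] w 59.5 t 17.82
 shift now-axes [0.1 0.1 0.1] | goal-axes [0.1 0.1 0.1] turn [-0.06  0.18 -0.35]
[1.63431272 1.39599036 0.5573553 ]
```

Call:
{"api": "carry_out", "payload": {"increments": [[0.5,0,2,2.5,0,0,0],[0.5,0,0,0,0,0,0]]}}

```text
time_s: 17.98
tool_pos: [0.5087, -0.2032, 0.021]
tool_rot: [0.505, -0.495, 0.505, 0.495]
force: [-3.2, 3.6, -0.7]
grip_width: 0.0596
```

Call:
{"api": "carry_out", "payload": {"increments": [[0.75,0,0,0,0,0,0],[0.95,0,0,0,0,0,0],[0.95,0,0,0,0,0,0],[0.95,0,0,0,0,0,0],[0.95,0,0,0,0,0,0]]}}

```text
time_s: 18.4
tool_pos: [0.5101, -0.2038, 0.0216]
tool_rot: [0.505, -0.495, 0.505, 0.494]
force: [-1.3, -0.0, -0.8]
grip_width: 0.083
```

Call:
{"api": "carry_out", "payload": {"increments": [[1,-15,0,0,0,0,0],[1,-25,0,0,0,0,0],[1,-35,0,0,0,0,0],[0.5,-40,0,0,0,0,0],[0,-40,0,0,0,0,0],[0,-40,0,0,0,0,0],[0,-15,-20,0,0,0,0],[0,0,-36,0,0,0,0]]}}

```text
time_s: 19.07
tool_pos: [0.566, -0.2066, 0.2373]
tool_rot: [0.508, -0.496, 0.504, 0.492]
force: [1.8, -0.6, 0.1]
grip_width: 0.0581
```

Call:
{"api": "carry_out", "payload": {"increments": [[0,0,-36,0,0,0,0],[0,0,-36,0,0,0,0],[0,0,-12,0,0,0,0],[0,0,0,0,0,0,0]]}}

```text
time_s: 19.4
tool_pos: [0.6523, -0.205, 0.2304]
tool_rot: [0.505, -0.496, 0.504, 0.495]
force: [-0.3, -0.4, 0.4]
grip_width: 0.0312
```

```bash
python3 - <<'E'
from h import *
c="wrist"; ci=cam(c); im=viewer.snapshot(c); s=slice(60,200)
cv2.imwrite("pics/w5.png",cv2.resize(im[40:200,180:420],None,fx=3.3,fy=3.3,interpolation=3))
for d in viewer.masks_of(c,"plate")[:3]: print("plate",round(d["score"],2),*rect(ci,d["mask"],.040))
for t,z in (("handle_hinge",.0734),("handle_grip",.147),("clamp_pad",.14)):
    for d in viewer.spot_point(c,t)[:1]: print(t,round(d["score"],2),d["location"],np.round(ray(ci,[d["location"][::-1]],z)*1000,1))
goal([575,-92,200],0); print(sensors.get_state()["joint_pos"].round(2))
def J(v,o=(569.3,-164.6),a=np.radians(-.9)):
    r=Rn.from_rotvec([0,0,a]).apply(v); return r+np.array([*o,0])
L=dict(pl1=[-90,-70,40],pl2=[30,-70,40],pl3=[30,-10,40],pl4=[-90,-10,40],pin1=[-30,-73,44],pin2=[15,-73,44],stopA=[30,-60,43],stopB=[30,-20,43],base=[50,-92,10],base2=[-50,84,10])
for k,v in L.items(): print(k,np.round((proj(ci,J(v)/1000)-[180,40])*3.3))
E
```

```text
plate 0.84 [502.4  -0.6] [80.4 40.9] 73.09 [501.9  -0.9]
plate 0.78 [ 538.9 -204.5] [119.9  60.4] -0.93 [ 536.1 -204.6]
handle_hinge 0.78 [114.9, 400.2] [[576.3 -90.7  73.4]]
handle_grip 0.77 [112.3, 465.1] [[576.2 -71.1 147. ]]
tool mm [ 648.1 -206.7  231.5] F [-0.1 -0.1 -0.7] w 11.2 t 19.65
 shift now-axes [ 31.6  75.6 113.1] | goal-axes [ 31.5 114.7 -73.1] turn [ 8.872e+01 -2.000e-02 -2.000e-02]
[-0.07  0.5   0.42  1.55 -0.22  1.13  1.95]
pl1 [[217. -97.]]
pl2 [[227. 330.]]
pl3 [[416. 329.]]
pl4 [[425. -97.]]
pin1 [[211. 125.]]
pin2 [[215. 281.]]
stopA [[258. 330.]]
stopB [[385. 330.]]
base [[173. 384.]]
base2 [[704.  71.]]
```

View pics/w5.png

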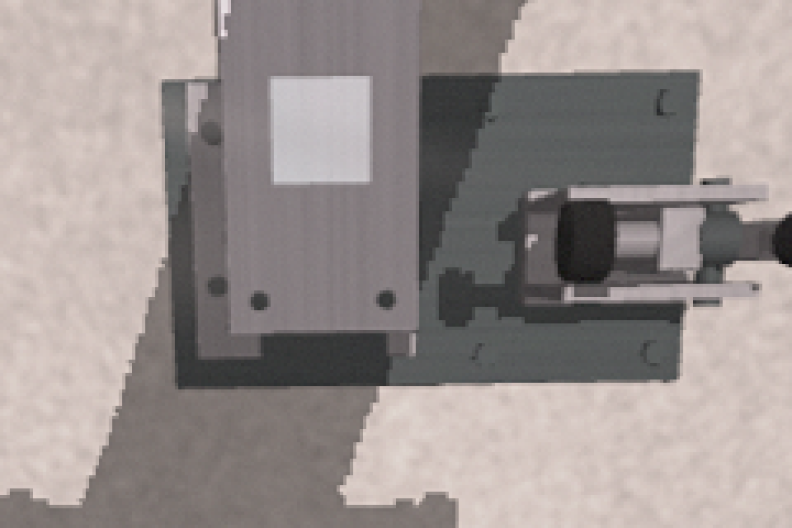

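```bash
python3 - <<'E'
from h import *
ci=cam("wrist")
f=lambda p:(np.array(p)/3.3+[180,40])
def line(n,a,b,z):
    P=ray(ci,[f(a),f(b)],z)*1000; d=P[1]-P[0]; print(n,P[:,:2].round(1).tolist(),"yaw",np.degrees(np.arctan2(d[1],d[0])).round(2))
line("pins",(211,131),(217,286),.044)
line("plateL",(220,80),(231,330),.040); line("plateR",(420,80),(417,330),.040)
line("baseL",(163,82),(178,388),.010); line("baseR",(699,70),(679,378),.010)
line("base bottom",(178,388),(679,378),.010); line("plate end",(231,332),(417,330),.04); line("base top",(440,75),(699,70),.01); line("stop",(262,336),(388,334),.043)
E
```

```text
pins [[535.1, -238.5], [580.2, -238.8]] yaw -0.42
plateL [[520.4, -235.4], [593.9, -235.4]] yaw 0.06
plateR [[521.8, -175.4], [595.2, -176.2]] yaw -0.62
baseL [[515.9, -256.5], [614.9, -257.2]] yaw -0.43
baseR [[516.1, -82.0], [615.3, -82.0]] yaw -0.02
base bottom [[614.9, -257.2], [615.3, -82.0]] yaw 89.86
plate end [[594.5, -235.4], [595.2, -176.2]] yaw 89.33
base top [[515.8, -166.2], [516.1, -82.0]] yaw 89.76
stop [[595.8, -225.4], [596.1, -185.6]] yaw 89.62
```

```bash
python3 - <<'E'
from h import *
goal([458,-203,28],89.5)
E
```

```text
tool mm [ 648.1 -206.7  231.5] F [-0.1 -0.1 -0.7] w 11.2 t 19.65
 shift now-axes [203.6 190.   -0.5] | goal-axes [203.5 190.1   2.1] turn [-0.78  0.   -0.02]
```

Call:
{"api": "carry_out", "payload": {"increments": [[0,0,36,0,0,0,0],[0,0,38,0,0,0,0],[0,0,38,0,0,0,0],[0,0,38,0,0,0,0],[0,0,36,0,0,0,0],[0,30,4,0,-0.8,0,0],[0,40,0,2,0,0,0],[0,40,0,0,0,0,0]]}}

```text
time_s: 20.32
tool_pos: [0.4592, -0.2001, 0.1222]
tool_rot: [0.503, -0.499, 0.501, 0.497]
force: [1.0, 0.7, 0.1]
grip_width: 0.0006
```

Call:
{"api": "carry_out", "payload": {"increments": [[0,40,0,0,0,0,0],[0,35,0,0,0,0,0],[0,18,0,0,0,0,0],[0,0,0,0,0,0,0]]}}

```text
time_s: 20.65
tool_pos: [0.456, -0.1993, 0.0254]
tool_rot: [0.501, -0.496, 0.503, 0.5]
force: [-0.2, 1.0, 0.6]
grip_width: 0.0007
```

```bash
python3 - <<'E'
from h import *
goal([468.5,-203,28],89.5)
E
```

```text
tool mm [ 456.  -199.3   25.4] F [-0.2  1.   0.6] w 0.7 t 20.65
 shift now-axes [ -2.7 -12.5  -3.6] | goal-axes [ -2.6 -12.5  -3.6] turn [ 0.06  0.09 -0.36]
```

Call:
{"api": "carry_out", "payload": {"increments": [[0,-3,-5,-3.6,0,0,0],[0,0,-5,0,0,0,0],[0,0,-2,0,0,0,0],[0,0,-1,0,0,0,0],[0,0,0,0,0,0,0]]}}

```text
time_s: 21.07
tool_pos: [0.4685, -0.205, 0.0329]
tool_rot: [0.501, -0.496, 0.504, 0.499]
force: [-13.2, -1.7, 9.4]
grip_width: 0.0003
```

Call:
{"api": "carry_out", "payload": {"increments": [[0,0,-1,0,0,0,0],[0,0,-1,0,0,0,0],[0,0,0,0,0,0,0]]}}

```text
time_s: 21.32
tool_pos: [0.4686, -0.2049, 0.0327]
tool_rot: [0.501, -0.495, 0.504, 0.5]
force: [-17.3, -1.6, 11.7]
grip_width: 0.0005
```

Call:
{"api": "carry_out", "payload": {"increments": [[0,0,-1,0,0,0,0],[0,0,-1,0,0,0,0],[0,0,0,0,0,0,0]]}}

```text
time_s: 21.57
tool_pos: [0.4686, -0.2049, 0.032]
tool_rot: [0.5, -0.494, 0.505, 0.501]
force: [-19.3, -2.8, 10.5]
grip_width: 0.0004
```

Call:
{"api": "carry_out", "payload": {"increments": [[0,0,18,0,0,0,0],[0,-40,0,0,0,0,0],[0,-40,0,0,0,0,0],[0,-40,0,0,0,0,0],[0,-40,0,0,0,0,0],[0,-35,0,0,7,0,0],[0,0,0,0,7,0,0],[0,0,0,0,7,0,0]]}}

```text
time_s: 22.23
tool_pos: [0.461, -0.2048, 0.2316]
tool_rot: [0.588, -0.399, 0.583, 0.394]
force: [0.1, -0.6, 0.1]
grip_width: 0.0003
```

Call:
{"api": "carry_out", "payload": {"increments": [[0,0,0,0,7,0,0],[0,0,0,0,7,0,0],[0,0,0,0,7,0,0],[0,0,0,0,7,0,0],[0,0,0,0,7,0,0],[0,0,0,0,7,0,0],[0,0,0,0,7,0,0],[0,0,0,0,7,0,0]]}}

```text
time_s: 22.9
tool_pos: [0.4594, -0.2042, 0.2288]
tool_rot: [0.705, -0.075, 0.701, 0.075]
force: [0.0, -0.3, -1.0]
grip_width: 0.0005
```

Call:
{"api": "carry_out", "payload": {"increments": [[0,0,0,0,7,0,0],[0,0,0,0,5,0,0],[0,0,0,0,0,0,0]]}}

```text
time_s: 23.15
tool_pos: [0.4594, -0.2041, 0.2285]
tool_rot: [0.709, -0.002, 0.706, 0.003]
force: [-0.7, -0.5, -0.7]
grip_width: 0.0001
```

```bash
python3 - <<'E'
from h import *
goal([576,-94,200],0); print(sensors.get_state()["joint_pos"].round(2))
viewer.snapshot("side"); viewer.snapshot("top")
for c in ("side","top"):
  ci=cam(c)
  for t,z in (("handle_hinge",.0734),("handle_grip",.147)):
    for d in viewer.spot_point(c,t)[:1]: print(c,t,round(d["score"],2),np.round(ray(ci,[d["location"][::-1]],z)*1000,1))
E
```

```text
tool mm [ 459.4 -204.1  228.5] F [-0.7 -0.5 -0.7] w 0.1 t 23.15
 shift now-axes [ 29.  109.2 117.3] | goal-axes [ 28.5 110.1 116.6] turn [ 0.41  0.23 -0.01]
[-0.34  0.21  0.74  1.99 -0.17  0.99  0.49]
side handle_hinge 0.78 [[ 574.4 -103.8   73.4]]
side handle_grip 0.73 [[568.9 -81.9 147. ]]
top handle_hinge 0.67 [[571.9 -94.1  73.4]]
top handle_grip 0.59 [[574.4 -72.8 147. ]]
```

Call:
{"api": "carry_out", "payload": {"increments": [[0,0,27,29,0.4,0.2,0],[0,0,27,29,0,0,0],[0,0,27,29,0,0,0],[0,0,27,29,0,0,0],[0,30,0,0,0,0,0],[0,25,0,0,0,0,0],[0,0,0,0,0,0,0]]}}

```text
time_s: 24.03
tool_pos: [0.5711, -0.0937, 0.1665]
tool_rot: [0.703, -0.002, 0.711, 0.002]
force: [-1.0, -0.1, -0.3]
grip_width: 0.0005
```

```bash
python3 - <<'E'
from h import *
goal([575,-95,149],0)
im=viewer.snapshot("side"); cv2.imwrite("pics/s6.png",cv2.resize(im[120:220,210:330],None,fx=5,fy=5,interpolation=3))
H=np.array([-95.2,73.4]); P=[]
for h in np.arange(1.3,-.01,-.13): P.append([H[0]+75*np.cos(h)-7*np.sin(h)-10,H[1]+75*np.sin(h)+7*np.cos(h)])
print(np.round(P,1).tolist()); print(np.round(np.diff(P,axis=0),1).tolist())
E
```

```text
tool mm [571.1 -93.7 166.5] F [-1.  -0.1 -0.3] w 0.5 t 24.03
 shift now-axes [17.5 -1.4  4.1] | goal-axes [17.5 -1.3  3.9] turn [ 0.35 -0.65  0.  ]
[[-91.9, 147.5], [-82.4, 145.2], [-73.3, 141.6], [-64.7, 136.9], [-56.8, 131.1], [-49.7, 124.4], [-43.6, 116.7], [-38.5, 108.4], [-34.5, 99.4], [-31.7, 90.1], [-30.2, 80.4]]
[[9.5, -2.4], [9.1, -3.6], [8.6, -4.7], [7.9, -5.8], [7.1, -6.8], [6.1, -7.6], [5.1, -8.4], [4.0, -8.9], [2.8, -9.4], [1.5, -9.7]]
```

View pics/s6.png

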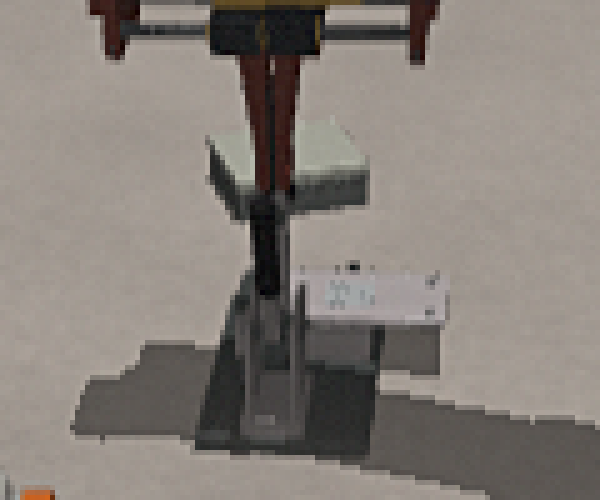

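Call:
{"api": "carry_out", "payload": {"increments": [[0,10,-1.4,4,0.3,-0.6,0],[0,7.5,0,0,0,0,0],[0,0,0,0,0,0,0]]}}

```text
time_s: 24.33
tool_pos: [0.5773, -0.0969, 0.1535]
tool_rot: [0.709, 0.001, 0.705, -0.001]
force: [0.4, 0.3, -0.3]
grip_width: 0.0002
```

Call:
{"api": "carry_out", "payload": {"increments": [[0,0.5,4,0,0,0,0],[0,2.4,9.5,0,0,0,0],[0,3.6,9,0,0,0,0],[0,4.7,8.6,0,0,0,0],[0,0,0,0,0,0,0]]}}

```text
time_s: 24.75
tool_pos: [0.5777, -0.0617, 0.1414]
tool_rot: [0.709, -0.0, 0.705, 0.001]
force: [-0.6, 0.9, -0.5]
grip_width: 0.0007
```

```bash
python3 - <<'E'
from h import *
goal([575,-64.7,136.9],0)
E
```

```text
tool mm [577.7 -61.7 141.4] F [-0.6  0.9 -0.5] w 0.7 t 24.75
 shift now-axes [ 4.5 -3.  -2.8] | goal-axes [ 4.5 -3.  -2.7] turn [ 0.12  0.33 -0.1 ]
```

Call:
{"api": "carry_out", "payload": {"increments": [[0,8.5,6,-1,0,0,0],[0,8.5,6,-1,0,0,0],[0,7.6,6.1,0,0,0,0],[0,8.4,5.1,0,0,0,0],[0,0,0,0,0,0,0]]}}

```text
time_s: 25.17
tool_pos: [0.5748, -0.0402, 0.107]
tool_rot: [0.708, 0.0, 0.706, 0.0]
force: [-0.3, 0.5, -0.3]
grip_width: 0.0006
```

```bash
python3 - <<'E'
from h import *
goal([575,-34.5,99.4],0)
im=viewer.snapshot("side"); cv2.imwrite("pics/s7.png",cv2.resize(im[120:220,210:330],None,fx=5,fy=5,interpolation=3))
E
```

```text
tool mm [574.8 -40.2 107. ] F [-0.3  0.5 -0.3] w 0.6 t 25.17
 shift now-axes [7.6 5.7 0.2] | goal-axes [7.6 5.7 0.2] turn [ 0.02  0.2  -0.03]
```

View pics/s7.png

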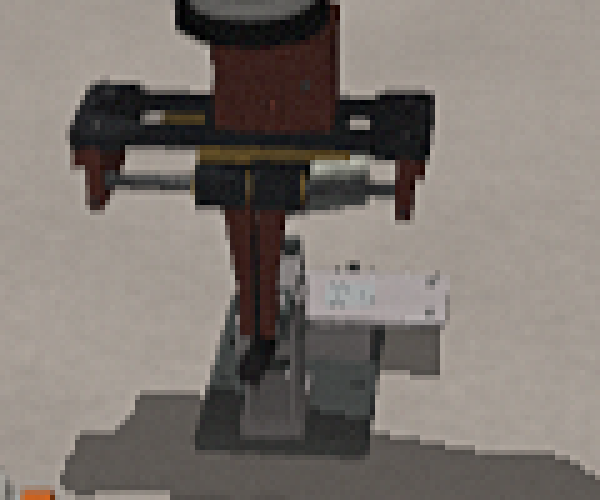

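Call:
{"api": "carry_out", "payload": {"increments": [[0,7.6,5,0,0,0,0],[0,5,1.5,0,0,0,0],[0,4,1,0,0,0,0],[0,0,0,0,0,0,0]]}}

```text
time_s: 25.55
tool_pos: [0.5762, -0.0343, 0.0919]
tool_rot: [0.709, 0.001, 0.705, -0.0]
force: [0.0, -0.7, 0.8]
grip_width: 0.0004
```

Call:
{"api": "carry_out", "payload": {"increments": [[0,4,0.7,0,0,0,0],[0,3,0.5,0,0,0,0],[0,0,0,0,0,0,0]]}}

```text
time_s: 25.8
tool_pos: [0.5758, -0.0332, 0.0849]
tool_rot: [0.709, 0.001, 0.705, -0.001]
force: [0.4, -0.2, 0.1]
grip_width: 0.0005
```

Call:
{"api": "carry_out", "payload": {"increments": [[0,2,0,0,0,0,0],[0,2,0,0,0,0,0],[0,0,0,0,0,0,0]]}}

```text
time_s: 26.05
tool_pos: [0.576, -0.0336, 0.0812]
tool_rot: [0.709, 0.001, 0.705, -0.001]
force: [-0.2, -0.0, -1.4]
grip_width: 0.0005
```

Call:
{"api": "carry_out", "payload": {"increments": [[0,2,0,0,0,0,0],[0,0,0,0,0,0,0]]}}

```text
time_s: 26.22
tool_pos: [0.5764, -0.0336, 0.0806]
tool_rot: [0.71, 0.001, 0.705, -0.0]
force: [-4.2, -0.1, 11.4]
grip_width: 0.0004
```

Call:
{"api": "carry_out", "payload": {"increments": [[0,2,0,0,0,0,0],[0,0,0,0,0,0,0]]}}

```text
time_s: 26.38
tool_pos: [0.5767, -0.0337, 0.0802]
tool_rot: [0.71, 0.002, 0.705, -0.0]
force: [-9.1, 1.6, 26.0]
grip_width: 0.0005
```

Call:
{"api": "carry_out", "payload": {"increments": [[0,2,0,0,0,0,0],[0,0,0,0,0,0,0]]}}

```text
time_s: 26.55
tool_pos: [0.5769, -0.0337, 0.0798]
tool_rot: [0.71, 0.002, 0.704, 0.0]
force: [-14.1, 2.6, 43.9]
grip_width: 0.0004
```

```bash
python3 - <<'E'
from h import *
goal([575,-34,80],0)
viewer.snapshot("side"); viewer.snapshot("top"); viewer.snapshot("wrist")
for c in ("side","top","wrist"):
  ci=cam(c)
  for t,z in (("handle_hinge",.0734),("handle_grip",.0734),("clamp_pad",.04)):
    for d in viewer.spot_point(c,t)[:2]: print(c,t,round(d["score"],2),np.round(d["location"]),np.round(ray(ci,[d["location"][::-1]],z)*1000,1))
E
```

```text
tool mm [576.9 -33.7  79.8] F [-14.1   2.6  43.9] w 0.4 t 26.55
 shift now-axes [-0.2 -0.3 -1.9] | goal-axes [-0.2 -0.3 -1.9] turn [-0.16  0.44 -0.19]
side handle_hinge 0.69 [186. 263.] [[575.2 -93.3  73.4]]
side handle_grip 0.38 [202. 264.] [[563.9  -9.5  73.4]]
side clamp_pad 0.69 [228. 195.] [[731.3  75.4  40. ]]
top handle_hinge 0.96 [201. 300.] [[571.9 -90.   73.4]]
wrist handle_hinge 0.57 [351. 278.] [[577.2 -95.   73.4]]
wrist handle_grip 0.88 [230. 276.] [[576.3 -18.7  73.4]]
```

Call:
{"api": "carry_out", "payload": {"increments": [[0,-8,0,0,0,0,0],[0,-25,0,0,0,0,0],[0,-40,0,0,0,0,0],[0,-40,0,0,0,0,0],[0,-30,30,0,0,0,0],[0,0,35,0,0,0,0],[0,0,0,0,0,0,0]]}}

```text
time_s: 27.73
tool_pos: [0.5769, 0.0389, 0.2198]
tool_rot: [0.711, -0.001, 0.703, 0.004]
force: [-0.1, 1.4, -0.2]
grip_width: 0.0001
```

```bash
python3 - <<'E'
from h import *
goal([575,30,220],0)
for c in ("side","top","wrist"):
  im=viewer.snapshot(c); cv2.imwrite(f"pics/f_{c}.png",im); ci=cam(c)
  for t,z in (("handle_hinge",.0734),("handle_grip",.0734),("clamp_pad",.04)):
    for d in viewer.spot_point(c,t)[:1]: print(c,t,round(d["score"],2),np.round(d["location"]),np.round(ray(ci,[d["location"][::-1]],z)*1000,1))
  for t,z in (("plate",.04),("flask",.013),("slide_box",.034),("objective",.03)):
    for d in viewer.masks_of(c,t)[:5]:
      if d["score"]>.5: print(c,t,round(d["score"],2),*rect(ci,d["mask"],z))
E
```

```text
tool mm [576.9  38.9 219.8] F [-0.1  1.4 -0.2] w 0.1 t 27.73
 shift now-axes [-0.3 -8.9 -2. ] | goal-axes [-0.2 -8.9 -1.9] turn [ 0.38  0.6  -0.28]
side handle_hinge 0.88 [185. 262.] [[579.1 -99.9  73.4]]
side handle_grip 0.63 [202. 265.] [[561.5  -6.7  73.4]]
side plate 0.9 [490.3  72.4] [80.  36.7] 73.77 [490.6  71.1]
side plate 0.86 [ 522.7 -201.4] [83.5 51.3] 4.39 [ 522.9 -201.3]
side plate 0.77 [674.3 257.9] [117.1  65.7] -9.96 [673.1 258.9]
side plate 0.6 [524.8 346. ] [78.3 39.4] 75.13 [524.5 347.8]
side flask 0.72 [739.   11.3] [115.4  81. ] 4.64 [744.   12.3]
side slide_box 0.59 [ 582.9 -402.1] [164.4  82.2] -84.85 [ 585.4 -398.1]
side objective 0.68 [565.8 449.2] [54.8 32.1] -75.85 [565.2 450.9]
top handle_hinge 0.89 [204. 303.] [[563.6 -98.4  73.4]]
top handle_grip 0.63 [198. 273.] [[577.9 -18.6  73.4]]
top plate 0.9 [531.1 304.6] [81.6 40.7] 74.87 [531.1 304.4]
top plate 0.89 [685.2 213.8] [117.7  60.7] -11.22 [684.7 214. ]
top plate 0.8 [343.4 295.8] [116.9  57.3] 0.88 [344.6 296.8]
top plate 0.76 [ 540.3 -202.9] [118.   57.7] -0.05 [ 537.6 -204.5]
top flask 0.61 [755.5  17.1] [89.  59.6] 3.35 [756.9  15.4]
top slide_box 0.7 [ 600.7 -422.8] [100.9  91.9] 24.96 [ 600.9 -423.8]
top objective 0.59 [569.6 438.4] [38.8 30.4] -89.65 [570. 438.]
wrist handle_grip 0.78 [247. 274.] [[573.8 -18.8  73.4]]
wrist plate 0.95 [503.1  30.3] [80.  40.2] 73.64 [503.2  31.4]
wrist plate 0.72 [676.1 189. ] [113.8  39.1] 0.02 [681.3 193.8]
wrist flask 0.77 [740.2  12.8] [117.9  60.1] 5.13 [746.2  14.1]
wrist flask 0.65 [ 584.2 -125.1] [223.   94.9] -72.93 [ 571.  -109.8]
```

```bash
python3 -c "
from station import arm; print(arm.hand_in())"
```

```text
the job is handed in; nothing more can be done
None
```

The job is handed in at about 28 s of the 67 s limit. The plate is lying on the jig's bed, and my last checks show the clamp closed over it.

**Plate:** I pushed the larger silver plate forward out of its guides until about 50 mm overhung, then gripped that end by its long sides and lifted it clear. On the jig I pushed it against the end stop and the side pins. After releasing it I pushed its near end again with shut fingers. It did not move under about 19 N, so it was already home.

**Clamp:** I pushed the handle down along its arc to the closed stop. It stopped hard with its top at about 80 mm, which matches a level handle.

**Last checks:**
- **Handle:** the top and wrist cameras still place the grip at the level position after I withdrew the fingers. The side camera reads about 10 mm further along, which I put down to detection noise.
- **Plate position:** it reads about (540, -203) mm, within 2 mm of where it was seated, with its angle about 0 to -1 degree.
- **Side pins:** by contact, the jig seemed turned about -0.9 degree, while the picture suggested about -0.3. The fit against the pins is therefore good to roughly half a millimetre.
- **Flask, slide box and objective:** they still read at their starting places, except that the top camera put the flask about 15 mm off in x. The side and wrist cameras show it unmoved.
- **Clamp pad:** no camera detected it on the plate, so I am relying on the handle being closed.

The force briefly reached 44 N at the wrist, with the fingertips pressing on the handle at its stop. The 40 N limit is worded for the arm and the gripper's body, so I don't expect this to count, but I can't rule it out.

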